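# Tip the sorting tray and weigh the cut-off casting stubs

### The job

Tip the steel sorting tray up by its slanted tab, about 30 degrees, so that all six aluminium stubs slide down and pile up in the scoop parked at the tray's low end. Then take the scoop out by its cross handle without losing any stubs, and set it down gently and level near the middle of the bench scale's platform. Leave the rest of the bench undisturbed.

Things in the scene. Friction and masses are not known exactly. Their poses are not given: they have to be found in the camera images.
- stand: Fixed grey stand, base plate 150 x 230 x 8 mm, that carries the tilting steel sorting tray. Origin: middle of its underside, on the bench. x runs along the tray's hinge, y from the tray's low (hinge, scoop) end towards its high (tab) end, z up.
- tray (a joint): Tilt of the sorting tray in rad: 0 = level, grows as the tab end is raised, stops at 0.75. The hinge is stiff: the tray stays at whatever tilt it is left; lifting it at the tab takes about 8 to 15 N.
- tray_hinge (a point): Point on the tray's hinge axis, midway; the axis runs along this frame's x. In the stand's frame (0, -120, 38) mm. The frame turns with the tray: with the tray level its axes are those of the stand.
- tray_tab (a point): Grip point, mid-plate, of the tray's flat steel lifting tab, 100 mm wide (x), 6 mm thick, rising from the high end wall and leaning outward (+y) 40 degrees from the tray's z: direction base to free edge (0, 0.643, 0.766) in the tray's frame. Free edge 20 mm beyond this point, wall 35 mm before it. From tray_hinge: (0, 261.5, 71.8) mm. Axes as the tray's.
- tray_floor (a point): Middle of the raised part of the tray's floor, where the stubs lie: 116 (x) x 130 (y) mm inside, 45 mm above the bench when level; axes as the tray's. Towards -y it steps 4.5 mm down to the 132 x 104 mm bay with the scoop. The tray is open above, 138 x 242 mm outside; its walls rise 29 mm above this floor, the high end wall 42 mm.
- scoop: Loose aluminium scoop, 0.16 to 0.25 kg: floor 128 (x) x 100 (y) x 3 mm, back wall at -y and side walls 38 mm high (21 mm near the mouth), open at +y; a cross handle over it. Origin: middle of the underside; z up. Starts in the tray's bay, mouth to the stubs, axes along the tray's, 1 to 3 mm of play; tilts with the tray.
- scoop_grip (a point): Centre of the scoop's cross handle, a straight wooden bar along x, 14 mm wide (y) and 18 mm high (z), 125 mm free length, at (0, -10, 88) mm in the scoop's frame; axes as the scoop's. Below the bar are 76 mm free to the scoop's floor.
- stub0: Loose aluminium stub cut from a casting, 25 g: a round foot 26 mm across and 7 mm high with a stem 18 mm across, 21 mm high in all. Smooth: slides on the tray and scoop from about 19 degrees of tilt. Origin: centre of the foot's underside. Starts standing on the raised part of the tray floor.
- stub1: Loose aluminium stub cut from a casting, 25 g: a round foot 26 mm across and 7 mm high with a stem 18 mm across, 21 mm high in all. Smooth: slides on the tray and scoop from about 19 degrees of tilt. Origin: centre of the foot's underside. Starts standing on the raised part of the tray floor.
- stub2: Loose aluminium stub cut from a casting, 25 g: a round foot 26 mm across and 7 mm high with a stem 18 mm across, 21 mm high in all. Smooth: slides on the tray and scoop from about 19 degrees of tilt. Origin: centre of the foot's underside. Starts standing on the raised part of the tray floor.
- stub3: Loose aluminium stub cut from a casting, 25 g: a round foot 26 mm across and 7 mm high with a stem 18 mm across, 21 mm high in all. Smooth: slides on the tray and scoop from about 19 degrees of tilt. Origin: centre of the foot's underside. Starts standing on the raised part of the tray floor.
- stub4: Loose aluminium stub cut from a casting, 25 g: a round foot 26 mm across and 7 mm high with a stem 18 mm across, 21 mm high in all. Smooth: slides on the tray and scoop from about 19 degrees of tilt. Origin: centre of the foot's underside. Starts standing on the raised part of the tray floor.
- stub5: Loose aluminium stub cut from a casting, 25 g: a round foot 26 mm across and 7 mm high with a stem 18 mm across, 21 mm high in all. Smooth: slides on the tray and scoop from about 19 degrees of tilt. Origin: centre of the foot's underside. Starts standing on the raised part of the tray floor.
- scale: Fixed bench scale with a square steel platform 200 x 200 mm, top 45 mm above the bench, and a low display (to 27 mm high) at its -x edge. Origin: middle of the underside, on the bench. It may stand to the left or to the right of the tray.
- scale_top (a point): Middle of the top of the scale's platform, 45 mm above the bench.
- shell_a: Bystander: white shard of ceramic mould shell, 50 x 32 x 22 mm, beside the stand on its -x side. Origin: underside.
- shell_b: Bystander: white shard of mould shell, 36 x 40 x 24 mm, beside the stand on its +x side. Origin: underside.
- jar: Bystander: amber jar with a steel cap, 60 mm across and 75 mm high, at the scale's +x side. Origin: underside.
- riser: Bystander: solid aluminium riser offcut, 36 mm across and 45 mm high, standing between tray and scale beyond them. Origin: underside.

How it is judged:
By the outcome, as a careful person would: the job done as asked, in the order asked, and still so for the second after the job is handed in, with the robot touching nothing.
It also fails if it takes over 72 s, if anything falls off the work surface, if the arm or the gripper's body presses on something with over 40 N, if the wrist force passes 120 N, or if a joint passes its speed limit or range.

### The arm

A 6-joint arm with a two-finger parallel gripper is mounted at the origin on the work surface. World frame = base frame: x ahead of the robot, y to its left, z up, the work surface at z = 0. Lengths are in m, angles in rad, forces in N, time in s.
With the tool pointing down it reaches from about 0.375 to 0.9 m from the base axis. Payload 3.1 kg.
Tool frame: the origin (TCP) lies midway between the tips of the shut fingers; the grasp point (between the pads) lies 19 mm behind it (ctrl.grasp_offset is the distance from the TCP to the grasp point, in m); z points along the fingers, y is the line along which they close (so a half turn about z gives the same grasp; the last joint's range is limited). The gripper opens to 87 mm and grips with 3 to 60 N. Pads are 19 mm wide; open, the fingers measure 117 mm over their backs; the gripper's body (75 mm by 190 mm) begins 51 mm behind the grasp point.
Start: joints at [-0.178, 0.527, 1.433, -0, 1.181, -0.178], TCP at [0.625, 0, 0.223] pointing down, gripper open.
Joint ranges: [-3.08, 3.08], [-0.75, 2.2], [0.22, 2.44], [-1.43, 4.57], [0, 2.65], [-2.85, 2.85]. Speed limits (rad/s): [2.79, 2.79, 3.14, 3.14, 3.14, 3.14].

### API

Orientations are given as a unit quaternion [w, x, y, z].
In Python, from bench import sensors, vision, ctrl gives the robot as it stands. The module is installed in compiled form; this text tells all that it offers.
- The arm moves only by the tool step_arm, never from a script. Its argument "deltas" is a list of rows, each a list of 3 entries, a list of its own where there are three numbers: the opening, from 0 (shut) to 1 (fully open), then the shift along the tool's x, y, z in cm, then the turn, a rotation vector about the tool's x, y, z in degrees. In form: [[grip, [dx, dy, dz], [ax, ay, az]], ...]. A call has exactly 8 rows; each row shifts and turns the commanded pose from where the row before left it, along the tool's axes as they then stand; what a row does not reach is not made up. A row lasts 1/10 s, in which the tool goes at most 50 mm and 8.59 degrees, less where a joint would pass 70% of its speed; a pose out of reach is approached as far as the arm can. A call is refused whole if a number of a shift passes 5 or a number of a turn 8.59, either way. A call with a gripper value outside its range is refused whole. The fingers move at their own pace and stop on an object; "squeeze" is the grip in N (left out, the last holds). Time passes only in rows, so rows that do not move let the fingers close, or fill a call up. It gives the time, the measured TCP pose, the force, the opening and the grip force at its end, in the units of the state.
- sensors.read_state(): the state, without advancing time (a new reading comes with each control period).
- vision.grab_frame(name): name is "scene" or "side" or "wrist"; returns the picture (420x560x3 uint8, red, green, blue); there is no depth.
- vision.camera_info(name): a dict with "vertical_fov" (degrees; the focal length in pixels is half the picture's height over the tangent of half this angle, whatever the lens; pixels are square), "cx", "cy" (the principal point, pixels), "eye" and "rotation" of the camera in the world; the wrist camera has in their place "hand_eye" (4x4, takes a point from camera to tool coordinates, whose origin is the TCP and whose axes are the flange's). Camera axes: x right, y down, z forward; pixel columns grow to the right and rows downward; lengths in m; the calibration is good to about 2 mm. A picture is of the moment at which its call begins: read the wrist's pose just before it. camera_info takes no time and is no camera call.
- ctrl.sign_off(): hands the job in; it is judged then, once.
The state is a dict: "t": time; "joint_positions": joint angles; "joint_vel": joint speeds; "joint_torque": joint torques, N m; "position": TCP position; "tool_rot": TCP orientation; "contact_force": force on the tool from outside, world axes, zero at the start; "moment": the same for the moment, N m; "gripper_width": finger opening in m; "grasp_force": force on a finger pad.
Only numpy, scipy, OpenCV 4.12 (cv2) and the standard library are available. Lean on these libraries where they do the work, as an engineer would, in place of code of your own. Each camera call takes 0.05 s, during which the arm holds its last target. There are 200 camera calls.

## Working session

There is one attempt and no reset: what is moved stays moved. The work goes in short steps, Python scripts to look and compute and a tool call to move; the robot and the scene stay as the last step left them, time stands still between calls to the robot, and variables do not carry over. Pictures are saved under pics/ and viewed, at most 10 in all, crops included, and the job is handed in when it is done.

Besides the shell and the picture viewer there is one more tool, called in YAML: its name, and indented under it one key for each argument. step_arm: Moves the arm, as the interface text tells. Its arguments: {"type":"object","properties":{"deltas":{"type":"array"},"squeeze":{"type":"number"}},"required":["deltas"]}

```bash
mkdir -p pics; python3 - <<'E'
from bench import sensors, vision, ctrl
import cv2
for n in ["scene","side"]:
    cv2.imwrite(f"pics/{n}0.png",vision.grab_frame(n)[:,:,::-1])
    print(n,vision.camera_info(n))
print(vision.camera_info("wrist")); print(sensors.read_state()); print(ctrl.grasp_offset)
E
```

```text
scene {'vertical_fov': 49.55668504393425, 'cx': 278.37612798076634, 'cy': 206.82891095008281, 'eye': array([ 1.0309367 , -0.32488601,  0.89409112]), 'rotation': array([-0.28124009,  0.83910001,  0.44139591, -0.14827282])}
side {'vertical_fov': 52.79075732526701, 'cx': 283.7685953992274, 'cy': 210.574637477638, 'eye': array([0.38361921, 0.69356332, 0.51085198]), 'rotation': array([ 0.06253623, -0.1028671 ,  0.8550612 , -0.50435892])}
{'vertical_fov': 58.16637383045338, 'cx': 275.80173076078216, 'cy': 210.66800352664876, 'hand_eye': array([[-1.01351347e-03, -9.54412611e-01, -2.98488760e-01,
         8.19667824e-02],
       [ 9.99999049e-01, -6.88060608e-04, -1.19541782e-03,
        -1.23037318e-04],
       [ 9.35543485e-04, -2.98489688e-01,  9.54412401e-01,
        -1.61927022e-01],
       [ 0.00000000e+00,  0.00000000e+00,  0.00000000e+00,
         1.00000000e+00]])}
{'t': 0.1, 'joint_positions': array([-1.78499312e-01,  5.28393085e-01,  1.43374225e+00,  3.67265303e-06,
        1.18139382e+00, -1.78514191e-01]), 'joint_vel': array([-0.00043636, -0.00335511, -0.00610952,  0.00147088,  0.00044652,
        0.00027214]), 'joint_torque': array([-3.02360622e-04, -4.40987206e+01, -1.77151054e+01,  6.34850166e-02,
        5.34114777e-02, -3.85449334e-05]), 'position': array([6.24359147e-01, 1.46570843e-04, 2.21667418e-01]), 'tool_rot': array([-7.96313317e-04,  7.07101683e-01,  7.07111216e-01, -5.50814403e-04]), 'contact_force': array([-0.77169756,  0.31365261, -0.78111386]), 'moment': array([ 0.01787818, -0.03402477,  0.01861432]), 'grasp_force': 0.0, 'gripper_width': 0.08751639400141989}
0.0187
```

View pics/scene0.png

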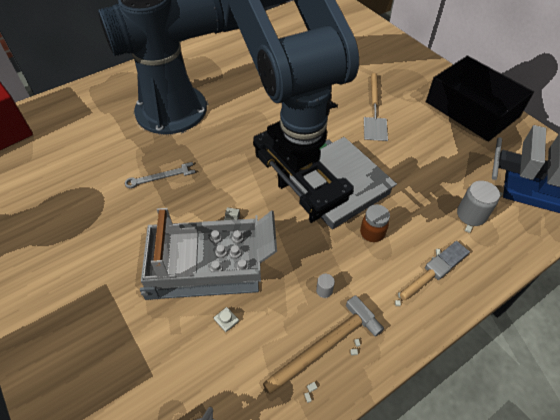

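View pics/side0.png

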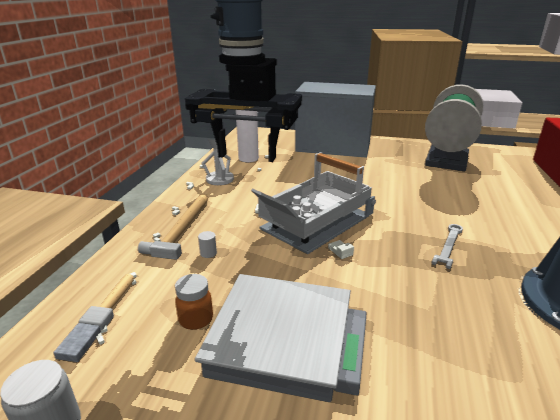

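The scene view shows the tray at (145–275, 205–300), with the tab to the right at about (265, 235), the scoop handle at (162, 240) and the scale at (340, 185). The side view confirms this: scale at (285, 330), tray at (315, 205). I'll zoom in on the tray to get pixel positions.

```bash
python3 - <<'E'
import cv2
a=cv2.imread("pics/scene0.png")[195:310,130:290]; b=cv2.imread("pics/side0.png")[145:260,240:390]
cv2.imwrite("pics/c1.png",cv2.resize(a,None,fx=5,fy=5,interpolation=cv2.INTER_CUBIC))
cv2.imwrite("pics/c2.png",cv2.resize(b,None,fx=5,fy=5,interpolation=cv2.INTER_CUBIC))
E
```

```text
(no output)
```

View pics/c1.png

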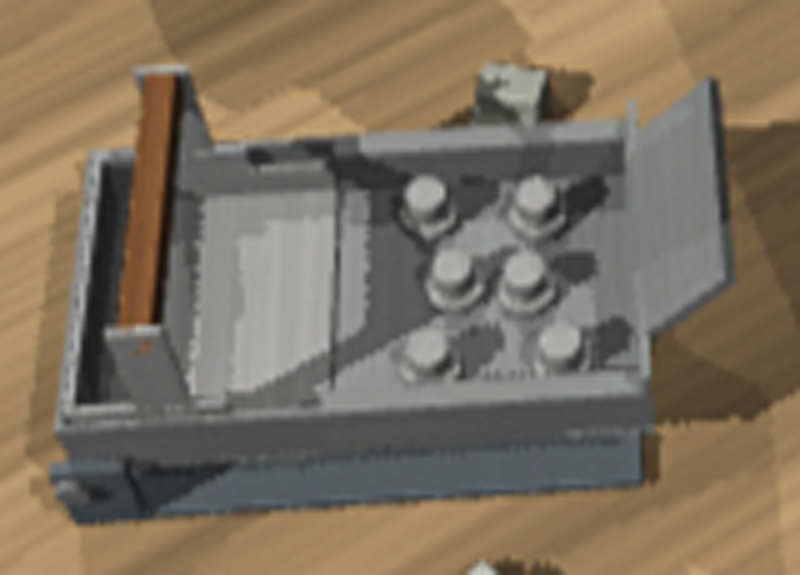

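View pics/c2.png

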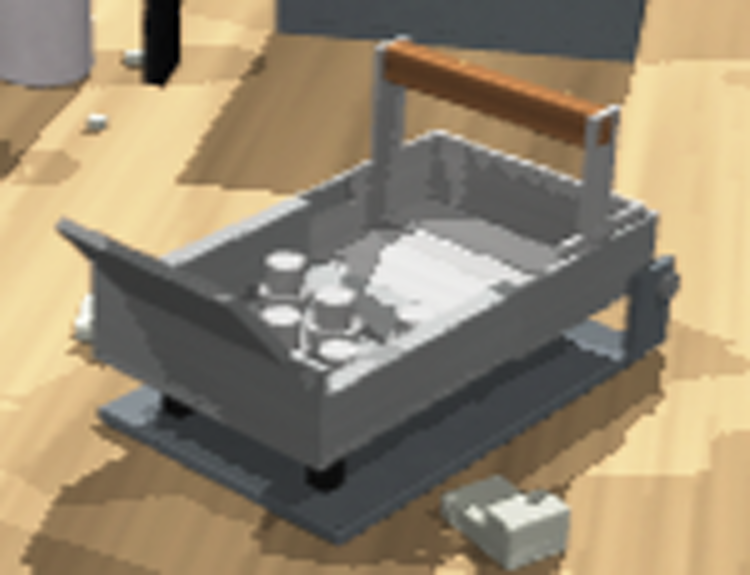

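Crop 1 (5x, offset 130, 195): bar top runs (163, 76) to (140, 323), tab free edge (712, 80) to (730, 275). In crop 2 (offset 240, 145), the bar runs (400, 48) to (600, 110) and the tab edge (62, 225) to (300, 370). I'll cast rays from these.

```bash
cat > h.py <<'E'
import numpy as np
from scipy.spatial.transform import Rotation as R
from bench import sensors, vision, ctrl
def q2R(q): return R.from_quat(np.r_[q[1:],q[0]]).as_matrix()
def cam(n,st=None):
    i=vision.camera_info(n); f=210/np.tan(np.radians(i["vertical_fov"])/2)
    if n=="wrist":
        T=np.eye(4);T[:3,:3]=q2R(st["tool_rot"]);T[:3,3]=st["position"];T=T@i["hand_eye"];e,M=T[:3,3],T[:3,:3]
    else: e,M=i["eye"],q2R(i["rotation"])
    return f,i["cx"],i["cy"],e,M
def ray(c,p):
    f,cx,cy,e,M=c; return e,M@np.array([(p[0]-cx)/f,(p[1]-cy)/f,1])
def onz(c,p,z):
    e,d=ray(c,p); return e+d*(z-e[2])/d[2]
def proj(c,X):
    f,cx,cy,e,M=c; v=M.T@(np.array(X)-e); return np.array([cx+f*v[0]/v[2],cy+f*v[1]/v[2]])
def tri(c1,p1,c2,p2):
    a,u=ray(c1,p1);b,v=ray(c2,p2);s=np.linalg.lstsq(np.c_[u,-v],b-a,rcond=None)[0]
    return (a+u*s[0]+b+v*s[1])/2,np.linalg.norm(a+u*s[0]-b-v*s[1])
E
python3 - <<'E'
from h import *
np.set_printoptions(precision=4,suppress=True)
S=cam("scene");D=cam("side")
s=lambda x,y:(130+x/5,195+y/5); d=lambda x,y:(240+x/5,145+y/5)
print("bar scene",onz(S,s(163,76),.1325),onz(S,s(140,323),.1325))
print("bar side",onz(D,d(398,46),.1325),onz(D,d(600,112),.1325))
print("tab scene",onz(S,s(712,80),.125),onz(S,s(730,275),.125))
print("tab side",onz(D,d(300,370),.125),onz(D,d(62,225),.125))
print("rim scene",[onz(S,s(*p),.074)[:2] for p in [(92,152),(62,422),(652,395)]])
print("rim side",[onz(D,d(*p),.074)[:2] for p in [(655,213),(437,133)]], onz(D,d(325,388),.074))
print("base side",[onz(D,d(*p),.008)[:2] for p in [(100,410),(340,538)]])
print("tri tab",tri(S,s(712,80),D,d(300,370)),tri(S,s(730,275),D,d(62,225)))
print("scale side",[onz(D,p,.045)[:2] for p in [(245,278),(352,288),(325,383),(208,360)]])
E
```

```text
bar scene [ 0.4268 -0.2034  0.1325] [ 0.53   -0.2629  0.1325]
bar side [ 0.5315 -0.2676  0.1325] [ 0.4289 -0.2082  0.1325]
tab scene [ 0.5537 -0.0127  0.125 ] [ 0.6372 -0.0606  0.125 ]
tab side [0.5155 0.0393 0.125 ] [ 0.636 -0.055  0.125]
rim scene [array([ 0.4005, -0.238 ]), array([ 0.5157, -0.3041]), array([ 0.6403, -0.1013])]
rim side [array([ 0.4003, -0.2315]), array([ 0.5147, -0.3008])] [ 0.52   -0.0353  0.074 ]
base side [array([ 0.6372, -0.1017]), array([ 0.5104, -0.0262])]
tri tab (array([ 0.5296, -0.0026,  0.0966]), np.float64(0.012162531309209423)) (array([ 0.6369, -0.0596,  0.1229]), np.float64(0.0013476516454374273))
scale side [array([0.5944, 0.1303]), array([0.4078, 0.1134]), array([0.4225, 0.3159]), array([0.5864, 0.3166])]
```

```bash
cat >> h.py <<'E'
O=np.array([.518,-.170,0]); YAW=np.radians(-30)
Rs=R.from_euler("z",YAW).as_matrix()
def W(p,hinge=False,tilt=0):   # stand mm -> world m
    p=np.array(p,float)
    if hinge: p=R.from_euler("x",tilt,degrees=True).apply(p)+[0,-120,38]
    return O+Rs@(p/1000)
def toolR(deg):   # tool with z=-(0,sin,cos) in stand frame, x=-x_st
    s,c=np.sin(np.radians(deg)),np.cos(np.radians(deg))
    return Rs@np.array([[-1,0,0],[0,c,-s],[0,-s,-c]]).T
def plan(p,Rt,n,st=None,start=None):
    if start is None:
        st=st or sensors.read_state(); start=(st["position"],q2R(st["tool_rot"]))
    p0,R0=start; rv=R.from_matrix(R0.T@Rt).as_rotvec(); rows=[]
    for k in range(n):
        Rk=R0@R.from_rotvec(rv*k/n).as_matrix()
        rows.append([[round(float(v),2) for v in Rk.T@(p-p0)/n*100],[round(float(v),2) for v in np.degrees(rv)/n]])
    for r in rows: print(r)
    return p,Rt
E
python3 - <<'E'
from h import *
np.set_printoptions(precision=4,suppress=True)
S=cam("scene")
print("riser",onz(S,(325,278),.045),"jar",onz(S,(377,212),.075))
R40=toolR(40); u=-R40[:,2]
print(R40, W([0,261.5,71.8],True))
plan(W([0,261.5,71.8],True)+u*.09,R40,16)
E
```

```text
riser [0.711  0.0128 0.045 ] jar [0.6576 0.1989 0.075 ]
[[-0.866   0.383  -0.3214]
 [ 0.5     0.6634 -0.5567]
 [ 0.     -0.6428 -0.766 ]] [ 0.5887 -0.0475  0.1098]
[[0.02, -0.04, 0.27], [2.26, -1.31, -3.59]]
[[0.02, -0.03, 0.27], [2.26, -1.31, -3.59]]
[[0.03, -0.02, 0.27], [2.26, -1.31, -3.59]]
[[0.04, -0.0, 0.27], [2.26, -1.31, -3.59]]
[[0.04, 0.01, 0.27], [2.26, -1.31, -3.59]]
[[0.05, 0.02, 0.27], [2.26, -1.31, -3.59]]
[[0.05, 0.04, 0.26], [2.26, -1.31, -3.59]]
[[0.06, 0.05, 0.26], [2.26, -1.31, -3.59]]
[[0.06, 0.06, 0.26], [2.26, -1.31, -3.59]]
[[0.06, 0.08, 0.25], [2.26, -1.31, -3.59]]
[[0.06, 0.09, 0.25], [2.26, -1.31, -3.59]]
[[0.06, 0.1, 0.24], [2.26, -1.31, -3.59]]
[[0.06, 0.12, 0.24], [2.26, -1.31, -3.59]]
[[0.06, 0.13, 0.23], [2.26, -1.31, -3.59]]
[[0.05, 0.14, 0.22], [2.26, -1.31, -3.59]]
[[0.05, 0.16, 0.22], [2.26, -1.31, -3.59]]
```

step_arm:
  deltas:
    - [0.6,[0,0,0],[0,0,-7.5]]
    - [0.6,[0,0,0],[0,0,-7.5]]
    - [0.6,[0,0,0],[0,0,-7.5]]
    - [0.6,[0,0,0],[0,0,-7.5]]
    - [0.6,[0,0,0],[0,0,-7.5]]
    - [0.6,[0,0,0],[0,0,-7.5]]
    - [0.6,[0,0,0],[0,0,-7.5]]
    - [0.6,[0,0,0],[0,0,-7.5]]

```text
t: 0.9
position: [0.6246, 0.0001, 0.222]
tool_rot: [-0.001, 0.256, 0.967, -0.0]
contact_force: [-0.3, 0.2, -0.5]
gripper_width: 0.0523
grasp_force: 0.0
```

step_arm:
  deltas:
    - [0.6,[0,0,0],[8,0,0]]
    - [0.6,[0,0,0],[8,0,0]]
    - [0.6,[0,0,0],[8,0,0]]
    - [0.6,[0,0,0],[8,0,0]]
    - [0.6,[0,0,0],[8,0,0]]
    - [0.6,[0,0,0],[0,0,0]]
    - [0.6,[0,0,0],[0,0,0]]
    - [0.6,[0,0,0],[0,0,0]]

```text
t: 1.7
position: [0.6249, -0.0009, 0.2233]
tool_rot: [-0.088, 0.244, 0.908, -0.329]
contact_force: [-0.2, -0.1, -0.9]
gripper_width: 0.0521
grasp_force: 0.0
```

```bash
python3 - <<'E'
from h import *
import cv2
st=sensors.read_state(); print(st["position"],st["gripper_width"],np.degrees(R.from_matrix(q2R(st["tool_rot"]).T@toolR(40)).as_rotvec()))
cv2.imwrite("pics/w1.png",vision.grab_frame("wrist")[:,:,::-1])
c=cam("wrist",st)
print("pred tab edge",[proj(c,W([x,154.4,125.1])) for x in(-50,50)], "bar",[proj(c,W([x,-75,132.5])) for x in (-62,62)])
plan(W([0,261.5,71.8],True)-toolR(40)[:,2]*.06,toolR(40),4,st)
E
```

```text
[ 0.62486414 -0.00085468  0.22333246] 0.05205839394914278 [ 0.11627633 -0.00677795 -0.07709014]
pred tab edge [array([316.62733367, 129.84164051]), array([312.62445155, 261.92399069])] bar [array([129.14960422, 105.6508251 ]), array([141.89145754, 218.68292024])]
[[0.2, 0.7, 1.61], [0.03, -0.0, -0.02]]
[[0.2, 0.7, 1.61], [0.03, -0.0, -0.02]]
[[0.2, 0.7, 1.61], [0.03, -0.0, -0.02]]
[[0.2, 0.7, 1.61], [0.03, -0.0, -0.02]]
```

View pics/w1.png

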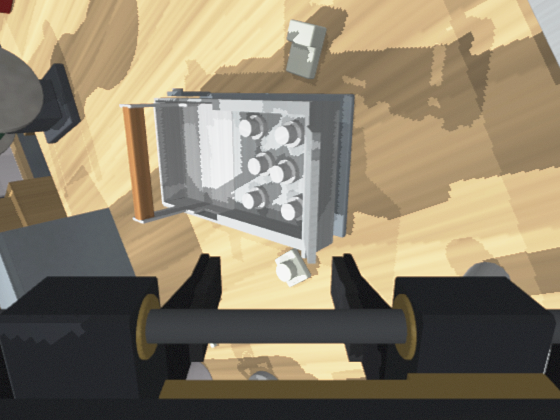

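The tab is seen edge-on from (308, 128) to (312, 262) and the bar from (130, 107) to (142, 218). Both are within about 1% of the predictions, so the pose estimate is good.

step_arm:
  deltas:
    - [0.6,[0.2,0.7,1.6],[0,0,0]]
    - [0.6,[0.2,0.7,1.6],[0,0,0]]
    - [0.6,[0.2,0.7,1.6],[0,0,0]]
    - [0.6,[0.2,0.7,1.6],[0,0,0]]
    - [0.6,[0,0,1.0],[0,0,0]]
    - [0.6,[0,0,1.0],[0,0,0]]
    - [0.6,[0,0,0],[0,0,0]]
    - [0.6,[0,0,0],[0,0,0]]

```text
t: 2.55
position: [0.6022, -0.0246, 0.141]
tool_rot: [-0.088, 0.244, 0.908, -0.33]
contact_force: [0.0, -0.1, -0.7]
gripper_width: 0.0522
grasp_force: 0.0
```

```bash
python3 - <<'E'
from h import *
import cv2
st=sensors.read_state()
cv2.imwrite("pics/w2.png",vision.grab_frame("wrist")[:,:,::-1])
c=cam("wrist",st)
print("pred tab edge",[proj(c,W([x,154.4,125.1])) for x in(-50,50)])
plan(W([0,261.5,71.8],True)+toolR(40)[:,2]*.0187,toolR(40),4,st)
E
```

```text
pred tab edge [array([275.85518478, 162.1484654 ]), array([276.10056798, 337.66051171])]
[[0.01, -0.01, 1.49], [0.01, 0.01, -0.02]]
[[0.01, -0.01, 1.49], [0.01, 0.01, -0.02]]
[[0.01, -0.01, 1.49], [0.01, 0.01, -0.02]]
[[0.01, -0.01, 1.49], [0.01, 0.01, -0.02]]
```

View pics/w2.png

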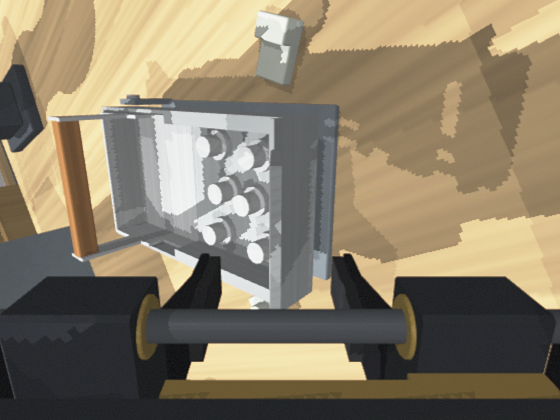

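The tab is seen edge-on at column 275, centred between the fingers (215 and 335). I'll advance and close.

step_arm:
  deltas:
    - [0.6,[0,0,1.5],[0,0,0]]
    - [0.6,[0,0,1.5],[0,0,0]]
    - [0.6,[0,0,1.5],[0,0,0]]
    - [0.6,[0,0,1.4],[0,0,0]]
    - [0.6,[0,0,0],[0,0,0]]
    - [0,[0,0,0],[0,0,0]]
    - [0,[0,0,0],[0,0,0]]
    - [0,[0,0,0],[0,0,0]]
  squeeze: 45

```text
t: 3.4
position: [0.5836, -0.0566, 0.0957]
tool_rot: [-0.088, 0.243, 0.908, -0.33]
contact_force: [0.7, -0.8, 0.3]
gripper_width: 0.0356
grasp_force: 0.0
```

```bash
python3 - <<'E'
from h import *
st=sensors.read_state(); print(st["position"],st["gripper_width"],st["grasp_force"],st["contact_force"],st["moment"])
# arc increments: tool->hinge constant in tool frame
p=st["position"];Rt=q2R(st["tool_rot"]);h=W([0,-120,38])
print("tcp rel hinge in stand",Rs.T@(p-h)*1000)
for dth in (2.,3.):
    Q=R.from_rotvec(np.radians(dth)*Rs[:,0]).as_matrix()
    print(dth,Rt.T@((Q@(p-h))-(p-h))*100, Rt.T@Rs[:,0]*dth)
E
```

```text
[ 0.58357977 -0.0566435   0.09565343] 0.03563603097929406 0.0 [ 0.66388942 -0.80097808  0.27345794] [ 4.04608551e-01 -2.07109223e-01  1.29950736e-04]
tcp rel hinge in stand [1.15495836e-01 2.50959492e+02 5.76534329e+01]
2.0 [-0.00118861 -0.72610961 -0.52970053] [-1.99999749e+00  1.10762768e-03  2.96951343e-03]
3.0 [-0.00177246 -1.09598708 -0.78496609] [-2.99999623e+00  1.66144152e-03  4.45427014e-03]
```

step_arm:
  deltas:
    - [0,[0,0,0],[0,0,0]]
    - [0,[0,0,0],[0,0,0]]
    - [0,[0,0,0],[0,0,0]]
    - [0,[0,0,0],[0,0,0]]
    - [0,[0,0,0],[0,0,0]]
    - [0,[0,0,0],[0,0,0]]
    - [0,[0,0,0],[0,0,0]]
    - [0,[0,0,0],[0,0,0]]

```text
t: 4.2
position: [0.5824, -0.0577, 0.0958]
tool_rot: [-0.089, 0.243, 0.907, -0.331]
contact_force: [-2.3, -3.3, 5.2]
gripper_width: 0.0058
grasp_force: 45.0
```

step_arm:
  deltas:
    - [0,[0,-0.543,-0.4],[-1.5,0,0]]
    - [0,[0,-0.543,-0.4],[-1.5,0,0]]
    - [0,[0,-0.543,-0.4],[-1.5,0,0]]
    - [0,[0,-0.543,-0.4],[-1.5,0,0]]
    - [0,[0,-0.543,-0.4],[-1.5,0,0]]
    - [0,[0,-0.543,-0.4],[-1.5,0,0]]
    - [0,[0,-0.543,-0.4],[-1.5,0,0]]
    - [0,[0,-0.543,-0.4],[-1.5,0,0]]

```text
t: 5.0
position: [0.5737, -0.0724, 0.1459]
tool_rot: [-0.062, 0.251, 0.938, -0.232]
contact_force: [0.6, -5.0, -11.4]
gripper_width: 0.0056
grasp_force: 45.0
```

```bash
python3 - <<'E'
from h import *
st=sensors.read_state(); print(st["gripper_width"],st["grasp_force"],st["contact_force"])
p=st["position"];h=W([0,-120,38]);v=Rs.T@(p-h)*1000
print(v,np.hypot(v[1],v[2]),np.degrees(np.arctan2(v[2],v[1])-np.arctan2(57.3,249.3)),np.degrees(R.from_matrix(toolR(40).T@q2R(st["tool_rot"])).as_rotvec()))
E
```

```text
0.005582896145303114 45.041277580166934 [  0.62610998  -4.9547031  -11.392878  ]
[ -0.53958314 232.34037257 107.91813404] 256.1803512786305 11.969812000462714 [-1.21443371e+01  1.91952743e-02  3.45423248e-03]
```

step_arm:
  deltas:
    - [0,[0,-0.543,-0.4],[-1.5,0,0]]
    - [0,[0,-0.543,-0.4],[-1.5,0,0]]
    - [0,[0,-0.543,-0.4],[-1.5,0,0]]
    - [0,[0,-0.543,-0.4],[-1.5,0,0]]
    - [0,[0,-0.543,-0.4],[-1.5,0,0]]
    - [0,[0,-0.543,-0.4],[-1.5,0,0]]
    - [0,[0,-0.543,-0.4],[-1.5,0,0]]
    - [0,[0,-0.543,-0.4],[-1.5,0,0]]

```text
t: 5.8
position: [0.5597, -0.0963, 0.1921]
tool_rot: [-0.036, 0.256, 0.957, -0.134]
contact_force: [1.4, -5.5, -15.3]
gripper_width: 0.0057
grasp_force: 45.0
```

step_arm:
  deltas:
    - [0,[0,-0.543,-0.4],[-1.5,0,0]]
    - [0,[0,-0.543,-0.4],[-1.5,0,0]]
    - [0,[0,-0.543,-0.4],[-1.5,0,0]]
    - [0,[0,-0.543,-0.4],[-1.5,0,0]]
    - [0,[0,0,0],[0,0,0]]
    - [0,[0,0,0],[0,0,0]]
    - [0,[0,0,0],[0,0,0]]
    - [0,[0,0,0],[0,0,0]]

```text
t: 6.6
position: [0.5505, -0.112, 0.2137]
tool_rot: [-0.023, 0.258, 0.962, -0.086]
contact_force: [-3.1, -6.8, -8.9]
gripper_width: 0.0056
grasp_force: 45.0
```

```bash
python3 - <<'E'
from h import *
import cv2
st=sensors.read_state(); print(st["gripper_width"],st["grasp_force"],st["contact_force"])
p=st["position"];h=W([0,-120,38]);v=Rs.T@(p-h)*1000
print(v,np.hypot(v[1],v[2]),np.degrees(np.arctan2(v[2],v[1])-np.arctan2(57.3,249.3)),np.degrees(R.from_matrix(toolR(40).T@q2R(st["tool_rot"])).as_rotvec()))
a=cv2.resize(vision.grab_frame("scene")[170:310,100:290,::-1],None,fx=4,fy=4,interpolation=cv2.INTER_CUBIC)
cv2.imwrite("pics/s3.png",a)
E
```

```text
0.005567400760234172 45.02463253447786 [-3.05399501 -6.75214003 -8.89456726]
[ -0.88438549 186.44576318 175.66150562] 256.1620330272146 30.34987334975485 [-2.98285172e+01  4.13718961e-02 -1.37876834e-02]
```

View pics/s3.png

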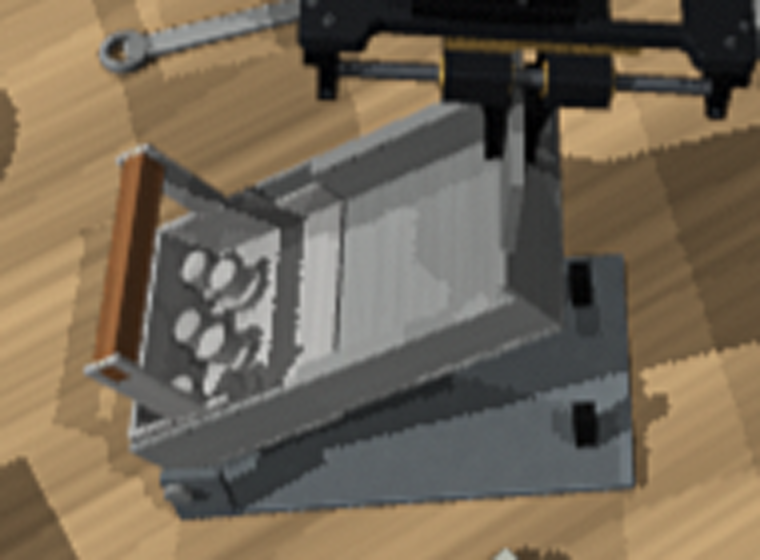

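The view shows an empty tray floor and the stubs piled in the scoop behind the handle at about (180–260, 250–390). Tilt is about 30°. I'll release the tab and back off.

step_arm:
  deltas:
    - [0.4,[0,0,0],[0,0,0]]
    - [0.4,[0,0,0],[0,0,0]]
    - [0.4,[0,0,0],[0,0,0]]
    - [0.4,[0,0,0],[0,0,0]]
    - [0.4,[0,0,-1],[0,0,0]]
    - [0.4,[0,0,-2],[0,0,0]]
    - [0.4,[0,0,-2.5],[0,0,0]]
    - [0.6,[0,0,-2.5],[0,0,0]]

```text
t: 7.45
position: [0.5587, -0.0985, 0.2932]
tool_rot: [-0.022, 0.258, 0.962, -0.084]
contact_force: [0.3, -0.3, -0.3]
gripper_width: 0.0379
grasp_force: 0.0
```

```bash
python3 - <<'E'
from h import *
np.set_printoptions(precision=4,suppress=True)
st=sensors.read_state(); print(st["position"],st["contact_force"],st["gripper_width"])
S=cam("scene");D=cam("side")
s=lambda x,y:(100+x/4,170+y/4)
g=W([0,46,90.5],True,30); top=W([0,46,99.5],True,30)
print("grip",g)
for x in(-62,62): print("pred bar top end px",proj(S,W([x,46,99.5],True,30)),proj(D,W([x,46,99.5],True,30)))
print("obs",s(142,155),s(112,362))
Rt=toolR(-30)
print("-- to pregrasp"); a=plan(g-Rt[:,2]*.08,Rt,10,st)
E
```

```text
[ 0.5587 -0.0985  0.2932] [ 0.2939 -0.2812 -0.2739] 0.03792168955643196
grip [ 0.4553 -0.2786  0.1394]
pred bar top end px [133.9417 207.7759] [374.9987 155.5679]
pred bar top end px [126.5715 260.0058] [332.7051 142.9742]
obs (135.5, 208.75) (128.0, 260.5)
-- to pregrasp
[[-0.0, -2.29, 1.26], [-4.0, -0.0, 0.0]]
[[-0.0, -2.38, 1.1], [-4.0, -0.0, 0.0]]
[[-0.0, -2.45, 0.93], [-4.0, -0.0, 0.0]]
[[-0.0, -2.51, 0.76], [-4.0, -0.0, 0.0]]
[[-0.0, -2.55, 0.58], [-4.0, -0.0, 0.0]]
[[-0.0, -2.59, 0.4], [-4.0, -0.0, 0.0]]
[[-0.0, -2.61, 0.22], [-4.0, -0.0, 0.0]]
[[-0.0, -2.62, 0.04], [-4.0, -0.0, 0.0]]
[[-0.0, -2.61, -0.14], [-4.0, -0.0, 0.0]]
[[-0.0, -2.6, -0.33], [-4.0, -0.0, 0.0]]
```

step_arm:
  deltas:
    - [0.6,[0,-2.3,0],[-4,0,0]]
    - [0.6,[0,-2.4,0],[-4,0,0]]
    - [0.6,[0,-2.4,0],[-4,0,0]]
    - [0.6,[0,-2.5,0.8],[-4,0,0]]
    - [0.6,[0,-2.6,0.6],[-4,0,0]]
    - [0.6,[0,-2.6,0.4],[-4,0,0]]
    - [0.6,[0,-2.6,0.2],[-4,0,0]]
    - [0.6,[0,-2.6,0],[-4,0,0]]

```text
t: 8.25
position: [0.4611, -0.2687, 0.2578]
tool_rot: [0.051, 0.253, 0.948, 0.185]
contact_force: [0.7, 0.0, -0.8]
gripper_width: 0.0522
grasp_force: 0.0
```

step_arm:
  deltas:
    - [0.6,[0,-2.6,0],[-4,0,0]]
    - [0.6,[0,-2.4,0],[-4,0,0]]
    - [0.6,[0,0,0],[0,0,0]]
    - [0.6,[0,0,0],[0,0,0]]
    - [0.6,[0,0,0],[0,0,0]]
    - [0.6,[0,0,0],[0,0,0]]
    - [0.6,[0,0,0],[0,0,0]]
    - [0.6,[0,0,0],[0,0,0]]

```text
t: 9.05
position: [0.4388, -0.3065, 0.237]
tool_rot: [0.067, 0.249, 0.933, 0.25]
contact_force: [-0.9, 0.6, 0.1]
gripper_width: 0.0523
grasp_force: 0.0
```

```bash
python3 - <<'E'
from h import *
import cv2
np.set_printoptions(precision=4,suppress=True)
st=sensors.read_state(); print(st["position"],st["contact_force"],st["joint_positions"])
cv2.imwrite("pics/w4.png",vision.grab_frame("wrist")[:,:,::-1])
c=cam("wrist",st)
print("pred bar top corners",[proj(c,W([x,46+d,99.5],True,30)) for x in (-62,62) for d in(-7,7)])
Rt=toolR(-30);g=W([0,46,90.5],True,30)
plan(g-Rt[:,2]*.06,Rt,4,st)
E
```

```text
[ 0.4388 -0.3065  0.237 ] [-0.9134  0.6259  0.078 ] [-1.0764  0.4848  1.603   0.4488  1.3693 -2.2875]
pred bar top corners [array([234.8094, 125.4598]), array([256.0675, 125.4672]), array([240.072 , 292.9021]), array([258.574, 292.91 ])]
[[-0.01, -0.52, 1.02], [-0.01, -0.0, 0.03]]
[[-0.01, -0.52, 1.02], [-0.01, -0.0, 0.03]]
[[-0.01, -0.52, 1.02], [-0.01, -0.0, 0.03]]
[[-0.01, -0.52, 1.02], [-0.01, -0.0, 0.03]]
```

View pics/w4.png

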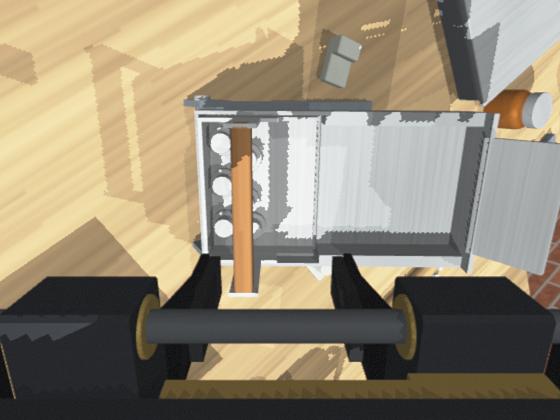

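The bar spans columns 231–253 (row 127) to 234–259 (row 292), about 2 mm from the prediction. Three stubs lie behind it at (220, 142), (220, 186) and (222, 228), with others beneath it. I'll advance to grip.

step_arm:
  deltas:
    - [0.6,[0,-0.55,1],[0,0,0]]
    - [0.6,[0,-0.55,1],[0,0,0]]
    - [0.6,[0,-0.55,1],[0,0,0]]
    - [0.6,[0,-0.55,1],[0,0,0]]
    - [0.6,[0,0,2],[0,0,0]]
    - [0.6,[0,0,2],[0,0,0]]
    - [0.6,[0,0,2],[0,0,0]]
    - [0.6,[0,0,1.9],[0,0,0]]

```text
t: 9.9
position: [0.4584, -0.2716, 0.1208]
tool_rot: [0.067, 0.25, 0.933, 0.25]
contact_force: [-0.4, 0.2, -0.4]
gripper_width: 0.0525
grasp_force: 0.0
```

```bash
python3 - <<'E'
from h import *
st=sensors.read_state(); print(st["position"],st["contact_force"],st["gripper_width"])
Rt=toolR(-30);g=W([0,46,90.5],True,30)
plan(g+Rt[:,2]*.0187,Rt,1,st)
E
```

```text
[ 0.45842029 -0.27163591  0.12075752] [-0.43841899  0.17482368 -0.41310106] 0.05248159098397313
[[-0.08, 0.27, -0.12], [0.02, -0.05, -0.05]]
```

step_arm:
  deltas:
    - [0.3,[0,0.1,-0.1],[0,0,0]]
    - [0.2,[0,0,0],[0,0,0]]
    - [0,[0,0,0],[0,0,0]]
    - [0,[0,0,0],[0,0,0]]
    - [0,[0,0,0],[0,0,0]]
    - [0,[0,0,0],[0,0,0]]
    - [0,[0,0,0],[0,0,0]]
    - [0,[0,0,0],[0,0,0]]
  squeeze: 40

```text
t: 10.7
position: [0.4586, -0.2736, 0.1238]
tool_rot: [0.067, 0.25, 0.933, 0.248]
contact_force: [-3.6, -4.2, -0.3]
gripper_width: 0.0135
grasp_force: 40.0
```

step_arm:
  deltas:
    - [0,[0,0,0],[0,0,0]]
    - [0,[0,0,0],[0,0,0]]
    - [0,[0,0,0],[0,0,0]]
    - [0,[0,0,0],[0,0,0]]
    - [0,[0,0,0],[0,0,0]]
    - [0,[0,0,0],[0,0,0]]
    - [0,[0,0,0],[0,0,0]]
    - [0,[0,0,0],[0,0,0]]

```text
t: 11.5
position: [0.4586, -0.2737, 0.1238]
tool_rot: [0.068, 0.25, 0.933, 0.248]
contact_force: [-3.1, -4.2, 0.4]
gripper_width: 0.0137
grasp_force: 40.0
```

step_arm:
  deltas:
    - [0,[0,-0.08,-0.2],[0,0,0]]
    - [0,[0,0,-0.4],[0,0,0]]
    - [0,[0,0,-0.6],[0,0,0]]
    - [0,[0,0,-0.8],[0,0,0]]
    - [0,[0,0,-0.8],[0,0,0]]
    - [0,[0,0,-0.8],[0,0,0]]
    - [0,[0,0,-0.8],[0,0,0]]
    - [0,[0,0,-0.8],[0,0,0]]

```text
t: 12.3
position: [0.4452, -0.2954, 0.1691]
tool_rot: [0.067, 0.25, 0.933, 0.25]
contact_force: [0.9, 0.2, -3.1]
gripper_width: 0.0138
grasp_force: 40.0
```

step_arm:
  deltas:
    - [0,[0,0,-1],[0,0,0]]
    - [0,[0,0,-1],[0,0,0]]
    - [0,[0,0,-1],[0,0,0]]
    - [0,[0,0,-1],[0,0,0]]
    - [0,[0,0,-0.6],[0,0,0]]
    - [0,[0,0,-0.3],[0,0,0]]
    - [0,[0,0,0],[0,0,0]]
    - [0,[0,0,0],[0,0,0]]

```text
t: 13.1
position: [0.433, -0.3159, 0.2106]
tool_rot: [0.067, 0.25, 0.933, 0.25]
contact_force: [-0.1, 0.7, -3.5]
gripper_width: 0.0136
grasp_force: 40.0
```

```bash
python3 - <<'E'
from h import *
import cv2
st=sensors.read_state(); print(st["position"],st["contact_force"],st["gripper_width"],st["grasp_force"],st["joint_positions"])
a=vision.grab_frame("scene")[120:310,80:290,::-1]; b=vision.grab_frame("wrist")[:,:,::-1]
a=cv2.resize(a,(400,362)); b=cv2.resize(b,(400,300)); b=cv2.copyMakeBorder(b,0,62,0,0,cv2.BORDER_CONSTANT)
cv2.imwrite("pics/s5.png",np.hstack([a,b]))
E
```

```text
[ 0.43300832 -0.31587367  0.21063717] [-0.05519226  0.65499192 -3.47492253] 0.013611827857696046 40.006153704598546 [-1.09360959  0.52469257  1.61817716  0.44857662  1.32717914 -2.32369358]
```

View pics/s5.png

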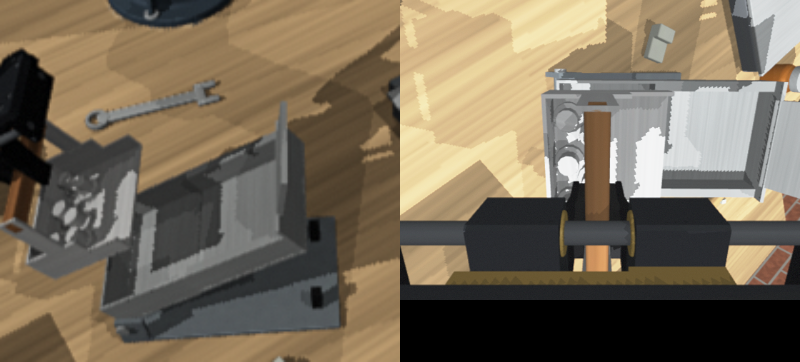

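The scoop is lifted clear with the stubs inside and the tray is empty. Now I'll raise it while partly levelling, and measure the scale top by a colour mask.

```bash
python3 - <<'E'
from h import *
import cv2
np.set_printoptions(precision=4,suppress=True)
ims={"scene":vision.grab_frame("scene"),"side":cv2.imread("pics/side0.png")[:,:,::-1].copy()}
for n,seed in (("scene",onz),("side",onz)):
    im=ims[n];c=cam(n);hsv=cv2.cvtColor(im,cv2.COLOR_RGB2HSV)
    m=((hsv[...,1]<45)&(hsv[...,2]>95)).astype(np.uint8)
    m=cv2.morphologyEx(m,cv2.MORPH_OPEN,np.ones((3,3)))
    k,l,s,_=cv2.connectedComponentsWithStats(m)
    u,v=proj(c,[.503,.219,.045]).astype(int); i=l[v,u]; 
    cs=max(cv2.findContours((l==i).astype(np.uint8),0,2)[0],key=cv2.contourArea)[:,0]
    P=np.array([onz(c,p,.045)[:2] for p in cs],np.float32)*1000
    r=cv2.minAreaRect(P); print(n,im[v,u],i,s[i],r)
    print(cv2.approxPolyDP(P.reshape(-1,1,2),12,True)[:,0])
st=sensors.read_state()
p=st["position"]+[.0,0,.15]
e=plan(p,toolR(-10),16,st)
print("traverse start"); 
E
```

```text
scene [132 131 130] 6 [ 287  138  109   83 4516] ((507.33502197265625, 214.579345703125), (200.5636749267578, 201.35704040527344), 1.1866064071655273)
[[413.8387 312.1175]
 [421.9939 119.0444]
 [503.8178 114.1312]
 [515.4232 174.9549]
 [605.1964 121.6116]
 [605.2418 311.1033]]
side [208 209 208] 42 [  195   274   171   113 13343] ((493.5478210449219, 219.40859985351562), (228.23410034179688, 201.4606170654297), 0.7933588624000549)
[[608.4924 121.8491]
 [603.9717 320.8874]
 [379.2326 305.3564]
 [381.9455 165.6472]
 [410.8105 163.0514]
 [412.2446 119.8958]]
[[0.0, 0.47, -0.81], [1.25, -0.0, 0.0]]
[[0.0, 0.45, -0.82], [1.25, -0.0, 0.0]]
[[0.0, 0.43, -0.83], [1.25, -0.0, 0.0]]
[[0.0, 0.42, -0.84], [1.25, -0.0, 0.0]]
[[0.0, 0.4, -0.85], [1.25, -0.0, 0.0]]
[[0.0, 0.38, -0.86], [1.25, -0.0, 0.0]]
[[0.0, 0.36, -0.87], [1.25, -0.0, 0.0]]
[[0.0, 0.34, -0.87], [1.25, -0.0, 0.0]]
[[0.0, 0.32, -0.88], [1.25, -0.0, 0.0]]
[[0.0, 0.3, -0.89], [1.25, -0.0, 0.0]]
[[0.0, 0.28, -0.89], [1.25, -0.0, 0.0]]
[[0.0, 0.26, -0.9], [1.25, -0.0, 0.0]]
[[0.0, 0.24, -0.91], [1.25, -0.0, 0.0]]
[[0.0, 0.22, -0.91], [1.25, -0.0, 0.0]]
[[0.0, 0.2, -0.92], [1.25, -0.0, 0.0]]
[[0.0, 0.18, -0.92], [1.25, -0.0, 0.0]]
traverse start
```

step_arm:
  deltas:
    - [0,[0,0.3,-0.5],[1,0,0]]
    - [0,[0,0.5,-0.8],[1.3,0,0]]
    - [0,[0,0.45,-0.8],[1.3,0,0]]
    - [0,[0,0.45,-0.85],[1.3,0,0]]
    - [0,[0,0.4,-0.85],[1.3,0,0]]
    - [0,[0,0.4,-0.85],[1.3,0,0]]
    - [0,[0,0.35,-0.85],[1.3,0,0]]
    - [0,[0,0.35,-0.9],[1.3,0,0]]

```text
t: 14.05
position: [0.4338, -0.3148, 0.2834]
tool_rot: [0.044, 0.255, 0.952, 0.166]
contact_force: [0.3, 0.2, -3.9]
gripper_width: 0.0138
grasp_force: 40.0
```

step_arm:
  deltas:
    - [0,[0,0.3,-0.9],[1.3,0,0]]
    - [0,[0,0.3,-0.9],[1.3,0,0]]
    - [0,[0,0.3,-0.9],[1.3,0,0]]
    - [0,[0,0.3,-0.9],[1.3,0,0]]
    - [0,[0,0.25,-0.9],[1.3,0,0]]
    - [0,[0,0.2,-0.9],[1.3,0,0]]
    - [0,[0,0.2,-0.9],[1.3,0,0]]
    - [0,[0,0.1,-0.5],[1,0,0]]

```text
t: 14.85
position: [0.4344, -0.3147, 0.3545]
tool_rot: [0.022, 0.258, 0.963, 0.081]
contact_force: [1.0, 0.0, -3.7]
gripper_width: 0.0136
grasp_force: 40.0
```

```bash
python3 - <<'E'
from h import *
st=sensors.read_state(); print(st["position"],st["contact_force"],st["grasp_force"],st["joint_positions"])
# target: level, scoop origin at scale centre, offset: grip is 10 mm toward -y_st of scoop origin
sc=np.array([.5075,.2175,.045]); g=sc+Rs@[0,-.010,.088]; t=g-[0,0,.0187]
print("place TCP",t)
Rt=q2R(st["tool_rot"])
d=np.array([t[0],t[1],.365])-st["position"]; print("total tool shift cm",Rt.T@d*100,np.degrees(R.from_matrix(Rt.T@toolR(-10)).as_rotvec()))
E
```

```text
[ 0.43435335 -0.31474406  0.35447071] [ 0.95518681  0.04150125 -3.73804238] 39.99562329612672 [-0.92693803  0.2885753   1.4620382   0.15698292  1.45820106 -1.99738535]
place TCP [0.5025     0.20883975 0.1143    ]
total tool shift cm [20.26574366 48.24074841  7.14689612] [-0.30581019  0.0688042   0.0243894 ]
```

step_arm:
  deltas:
    - [0,[0.23,0.55,0.08],[0,0,0]]
    - [0,[0.46,1.1,0.16],[0,0,0]]
    - [0,[0.69,1.65,0.24],[0,0,0]]
    - [0,[0.96,2.28,0.34],[0,0,0]]
    - [0,[0.96,2.28,0.34],[0,0,0]]
    - [0,[0.96,2.28,0.34],[0,0,0]]
    - [0,[0.96,2.28,0.34],[0,0,0]]
    - [0,[0.96,2.28,0.34],[0,0,0]]

```text
t: 15.65
position: [0.4541, -0.1524, 0.3564]
tool_rot: [0.021, 0.258, 0.962, 0.083]
contact_force: [0.3, 0.5, -2.7]
gripper_width: 0.0137
grasp_force: 40.0
```

step_arm:
  deltas:
    - [0,[0.96,2.28,0.34],[0,0,0]]
    - [0,[0.96,2.28,0.34],[0,0,0]]
    - [0,[0.96,2.28,0.34],[0,0,0]]
    - [0,[0.96,2.28,0.34],[0,0,0]]
    - [0,[0.96,2.28,0.34],[0,0,0]]
    - [0,[0.96,2.28,0.34],[0,0,0]]
    - [0,[0.96,2.28,0.34],[0,0,0]]
    - [0,[0.96,2.28,0.34],[0,0,0]]

```text
t: 16.45
position: [0.479, 0.0453, 0.3606]
tool_rot: [0.021, 0.258, 0.962, 0.083]
contact_force: [0.8, 0.3, -3.2]
gripper_width: 0.0133
grasp_force: 40.0
```

step_arm:
  deltas:
    - [0,[0.96,2.28,0.34],[0,0,0]]
    - [0,[0.96,2.28,0.34],[0,0,0]]
    - [0,[0.96,2.28,0.34],[0,0,0]]
    - [0,[0.96,2.28,0.34],[0,0,0]]
    - [0,[0.96,2.28,0.34],[0,0,0]]
    - [0,[0.69,1.65,0.24],[0,0,0]]
    - [0,[0.46,1.1,0.16],[0,0,0]]
    - [0,[0.23,0.55,0.08],[0,0,0]]

```text
t: 17.25
position: [0.5, 0.2039, 0.3642]
tool_rot: [0.021, 0.257, 0.963, 0.082]
contact_force: [-1.4, 0.1, -3.5]
gripper_width: 0.0137
grasp_force: 40.0
```

```bash
python3 - <<'E'
from h import *
st=sensors.read_state(); print(st["position"],st["contact_force"],st["grasp_force"],st["joint_positions"])
t=np.array([.5025,.2088,.155]); plan(t,toolR(0),16,st)
E
```

```text
[0.50004905 0.20390647 0.36420419] [-1.42036838  0.07278925 -3.45114012] 39.996296279132366 [ 0.09920096  0.21211767  1.54249975  0.14484858  1.29128073 -0.98294   ]
[[-0.0, -0.19, 1.29], [0.61, -0.01, 0.01]]
[[0.0, -0.17, 1.3], [0.61, -0.01, 0.01]]
[[0.0, -0.16, 1.3], [0.61, -0.01, 0.01]]
[[0.0, -0.15, 1.3], [0.61, -0.01, 0.01]]
[[0.0, -0.13, 1.3], [0.61, -0.01, 0.01]]
[[0.0, -0.12, 1.3], [0.61, -0.01, 0.01]]
[[0.0, -0.1, 1.3], [0.61, -0.01, 0.01]]
[[0.0, -0.09, 1.3], [0.61, -0.01, 0.01]]
[[0.0, -0.08, 1.31], [0.61, -0.01, 0.01]]
[[0.0, -0.06, 1.31], [0.61, -0.01, 0.01]]
[[0.0, -0.05, 1.31], [0.61, -0.01, 0.01]]
[[0.0, -0.04, 1.31], [0.61, -0.01, 0.01]]
[[0.0, -0.02, 1.31], [0.61, -0.01, 0.01]]
[[0.0, -0.01, 1.31], [0.61, -0.01, 0.01]]
[[0.0, 0.01, 1.31], [0.61, -0.01, 0.01]]
[[0.0, 0.02, 1.31], [0.61, -0.01, 0.01]]
```

step_arm:
  deltas:
    - [0,[0,-0.1,0.7],[0.6,0,0]]
    - [0,[0,-0.17,1.3],[0.6,0,0]]
    - [0,[0,-0.16,1.3],[0.6,0,0]]
    - [0,[0,-0.15,1.3],[0.6,0,0]]
    - [0,[0,-0.13,1.3],[0.6,0,0]]
    - [0,[0,-0.12,1.3],[0.6,0,0]]
    - [0,[0,-0.1,1.3],[0.6,0,0]]
    - [0,[0,-0.1,1.3],[0.6,0,0]]

```text
t: 18.05
position: [0.5027, 0.2049, 0.265]
tool_rot: [0.011, 0.259, 0.965, 0.042]
contact_force: [0.6, 0.2, -2.9]
gripper_width: 0.0136
grasp_force: 40.0
```

step_arm:
  deltas:
    - [0,[0,-0.1,1.3],[0.6,0,0]]
    - [0,[0,-0.06,1.3],[0.6,0,0]]
    - [0,[0,-0.05,1.3],[0.6,0,0]]
    - [0,[0,-0.04,1.3],[0.6,0,0]]
    - [0,[0,-0.02,1.3],[0.6,0,0]]
    - [0,[0,0,1.3],[0.6,0,0]]
    - [0,[0,0,1.0],[0.6,0,0]]
    - [0,[0,0,0.6],[0.6,0,0]]

```text
t: 18.85
position: [0.5034, 0.2069, 0.1709]
tool_rot: [-0.0, 0.259, 0.966, 0.001]
contact_force: [-0.4, 0.1, -3.8]
gripper_width: 0.0133
grasp_force: 40.0
```

```bash
python3 - <<'E'
from h import *
import cv2
st=sensors.read_state(); print(st["position"],st["contact_force"],st["grasp_force"])
t=np.array([.5025,.2088,.1143]); plan(t,toolR(0),1,st)
a=vision.grab_frame("side")[120:400,120:420,::-1]; b=vision.grab_frame("wrist")[:,:,::-1]
a=cv2.resize(a,(400,373)); b=cv2.resize(b,(400,300)); b=cv2.copyMakeBorder(b,0,73,0,0,cv2.BORDER_CONSTANT)
cv2.imwrite("pics/s6.png",np.hstack([a,b]))
E
```

```text
[0.5034203  0.20688548 0.170893  ] [-0.40056101  0.09094023 -3.76951246] 39.99569518491626
[[0.17, 0.11, 5.66], [0.1, -0.06, 0.0]]
```

View pics/s6.png

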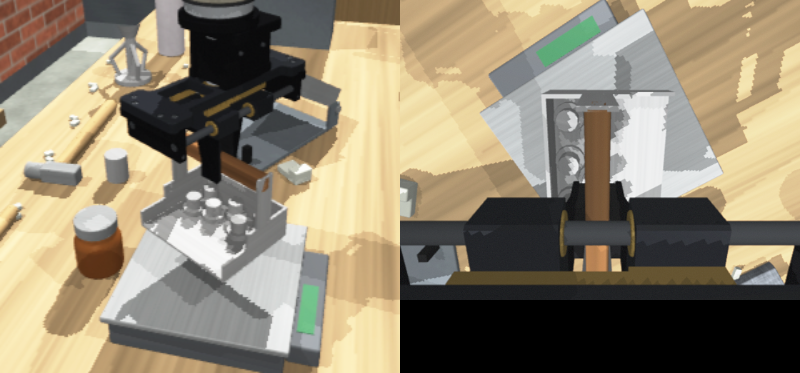

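The composite shows the level scoop over the middle of the platform, with three stubs in front at (190–240, 200–230) and others behind. I'll lower it gently.

step_arm:
  deltas:
    - [0,[0.1,0.1,0.6],[0,0,0]]
    - [0,[0.1,0,0.9],[0,0,0]]
    - [0,[0,0,0.9],[0,0,0]]
    - [0,[0,0,0.8],[0,0,0]]
    - [0,[0,0,0.7],[0,0,0]]
    - [0,[0,0,0.5],[0,0,0]]
    - [0,[0,0,0.3],[0,0,0]]
    - [0,[0,0,0.2],[0,0,0]]

```text
t: 19.75
position: [0.5027, 0.2089, 0.1228]
tool_rot: [0.0, 0.259, 0.966, 0.002]
contact_force: [0.5, -0.3, -2.4]
gripper_width: 0.0141
grasp_force: 40.0
```

step_arm:
  deltas:
    - [0,[0,0,0.1],[0,0,0]]
    - [0,[0,0,0.1],[0,0,0]]
    - [0,[0,0,0.1],[0,0,0]]
    - [0,[0,0,0.1],[0,0,0]]
    - [0,[0,0,0],[0,0,0]]
    - [0,[0,0,0],[0,0,0]]
    - [0,[0,0,0],[0,0,0]]
    - [0,[0,0,0],[0,0,0]]

```text
t: 20.55
position: [0.5027, 0.209, 0.1192]
tool_rot: [0.001, 0.259, 0.966, 0.002]
contact_force: [-0.7, -0.3, -4.0]
gripper_width: 0.0136
grasp_force: 40.0
```

step_arm:
  deltas:
    - [0,[0,0,0.05],[0,0,0]]
    - [0,[0,0,0.05],[0,0,0]]
    - [0,[0,0,0.05],[0,0,0]]
    - [0,[0,0,0.05],[0,0,0]]
    - [0,[0,0,0.05],[0,0,0]]
    - [0,[0,0,0],[0,0,0]]
    - [0,[0,0,0],[0,0,0]]
    - [0,[0,0,0],[0,0,0]]

```text
t: 21.35
position: [0.5027, 0.209, 0.1166]
tool_rot: [0.0, 0.259, 0.966, 0.002]
contact_force: [0.2, -0.3, -4.3]
gripper_width: 0.0137
grasp_force: 40.0
```

step_arm:
  deltas:
    - [0,[0,0,0.05],[0,0,0]]
    - [0,[0,0,0.05],[0,0,0]]
    - [0,[0,0,0.05],[0,0,0]]
    - [0,[0,0,0.05],[0,0,0]]
    - [0,[0,0,0],[0,0,0]]
    - [0,[0,0,0],[0,0,0]]
    - [0,[0,0,0],[0,0,0]]
    - [0,[0,0,0],[0,0,0]]

```text
t: 22.15
position: [0.503, 0.2092, 0.1159]
tool_rot: [0.001, 0.259, 0.966, 0.002]
contact_force: [-1.8, -0.5, 6.8]
gripper_width: 0.0134
grasp_force: 40.0
```

Contact is made. I'll ease off 1 mm and open.

step_arm:
  deltas:
    - [0,[0,0,-0.07],[0,0,0]]
    - [0,[0,0,-0.03],[0,0,0]]
    - [0,[0,0,0],[0,0,0]]
    - [0.2,[0,0,0],[0,0,0]]
    - [0.3,[0,0,0],[0,0,0]]
    - [0.4,[0,0,0],[0,0,0]]
    - [0.5,[0,0,0],[0,0,0]]
    - [0.5,[0,0,0],[0,0,0]]

```text
t: 22.95
position: [0.5026, 0.2089, 0.1155]
tool_rot: [0.0, 0.259, 0.966, 0.002]
contact_force: [0.4, 0.6, 0.6]
gripper_width: 0.0395
grasp_force: 0.0
```

step_arm:
  deltas:
    - [0.5,[0,0,0],[0,0,0]]
    - [0.5,[0,0,-0.5],[0,0,0]]
    - [0.5,[0,0,-1],[0,0,0]]
    - [0.5,[0,0,-1.5],[0,0,0]]
    - [0.5,[0,0,-2],[0,0,0]]
    - [0.5,[0,0,-3],[0,0,0]]
    - [0.5,[0,0,-3],[0,0,0]]
    - [0.5,[0,0,-3],[0,0,0]]

```text
t: 23.75
position: [0.5023, 0.2085, 0.2577]
tool_rot: [0.001, 0.259, 0.966, 0.002]
contact_force: [0.7, 0.0, -0.6]
gripper_width: 0.0429
grasp_force: 0.0
```

```bash
python3 - <<'E'
from h import *
import cv2
st=sensors.read_state(); print(st["t"],st["position"],st["contact_force"],st["gripper_width"])
np.set_printoptions(precision=4,suppress=True)
S=cam("side");im=vision.grab_frame("side"); w=vision.grab_frame("scene")
h=cv2.cvtColor(im,cv2.COLOR_RGB2HSV)
# bar ends (dark orange) near the expected place; top at 45+97 mm
m=((h[...,0]>4)&(h[...,0]<14)&(h[...,1]>140)).astype(np.uint8)
u,v=proj(S,[.5025,.2088,.142]).astype(int); m2=np.zeros_like(m);m2[v-60:v+60,u-60:u+60]=m[v-60:v+60,u-60:u+60]
k,l,s,c=cv2.connectedComponentsWithStats(m2);i=1+s[1:,4].argmax();print("bar px",s[i],c[i],"->",onz(S,c[i],.135), "pred",proj(S,[.5025,.2088,.135]))
E
```

```text
23.75 [0.50225797 0.20852559 0.25773334] [ 0.7247178   0.02521544 -0.55961353] 0.0429300650398279
bar px [253 256  60  40 408] [282.6471 275.0172] -> [0.5031 0.2198 0.135 ] pred [284.8748 270.575 ]
```

```bash
python3 - <<'E'
from h import *
import cv2
for n in("scene","side"):
    a=cv2.imread(f"pics/{n}0.png")[:,:,::-1];b=vision.grab_frame(n)
    for nm,p in (("shell_a",(0,0)),):pass
    c=cam(n);hs=[cv2.cvtColor(np.ascontiguousarray(x),cv2.COLOR_RGB2HSV).astype(int) for x in(a,b)]
    d=np.abs(hs[0][...,1]-hs[1][...,1]); m=cv2.morphologyEx((d>50).astype(np.uint8),cv2.MORPH_OPEN,np.ones((3,3)))
    k,l,s,ce=cv2.connectedComponentsWithStats(m)
    print(n,[(tuple(int(v) for v in s[i])) for i in range(1,k) if s[i,4]>12])
# wrist: bar ends and stub-like circles
st=sensors.read_state();im=vision.grab_frame("wrist");c=cam("wrist",st)
h=cv2.cvtColor(im,cv2.COLOR_RGB2HSV);m=((h[...,0]>3)&(h[...,0]<15)&(h[...,1]>130)).astype(np.uint8)
k,l,s,ce=cv2.connectedComponentsWithStats(m);i=1+s[1:,4].argmax();print("bar",s[i])
t=np.array([.5025,.2088]);print("pred",[proj(c,np.r_[t,0]+Rs@[x,y,.142]) for x in(-.062,.062) for y in(-.007,.007)])
g=cv2.cvtColor(im,cv2.COLOR_RGB2GRAY)
print(cv2.HoughCircles(g[:290],cv2.HOUGH_GRADIENT,1,14,param1=120,param2=13,minRadius=7,maxRadius=16))
E
```

```text
scene [(100, 4, 18, 11, 92), (254, 7, 4, 4, 14), (340, 21, 39, 18, 431), (105, 24, 18, 31, 249), (179, 37, 5, 3, 15), (258, 50, 18, 46, 544), (381, 51, 24, 23, 335), (364, 64, 19, 23, 227), (326, 75, 19, 4, 62), (385, 77, 12, 7, 56), (343, 81, 25, 6, 99), (334, 84, 4, 6, 24), (327, 101, 4, 6, 22), (279, 122, 47, 25, 566), (256, 131, 21, 30, 351), (334, 139, 13, 29, 223), (279, 146, 5, 8, 29), (285, 157, 5, 4, 17), (270, 162, 24, 20, 173), (298, 162, 15, 8, 59), (318, 170, 13, 14, 63), (342, 170, 4, 4, 15), (170, 173, 70, 51, 1495), (302, 200, 8, 10, 43), (240, 211, 37, 55, 1077), (149, 215, 17, 46, 432), (133, 224, 15, 63, 477), (258, 273, 3, 9, 27)]
side [(255, 0, 6, 8, 33), (253, 25, 8, 4, 25), (198, 103, 52, 8, 237), (254, 121, 10, 6, 47), (258, 121, 61, 100, 2568), (312, 129, 9, 13, 62), (225, 130, 32, 42, 469), (263, 136, 5, 6, 29), (257, 148, 17, 20, 194), (317, 155, 27, 21, 178), (223, 158, 4, 4, 16), (266, 170, 4, 7, 23), (357, 174, 6, 6, 33), (271, 176, 5, 7, 27), (255, 183, 21, 18, 155), (327, 186, 39, 22, 423), (371, 187, 4, 6, 20), (250, 260, 12, 17, 144), (265, 273, 11, 6, 45), (288, 276, 29, 20, 271)]
bar [ 268  125   17  152 2048]
pred [array([266.19861367, 122.0997705 ]), array([285.77127157, 122.07423464]), array([267.49464529, 278.20151069]), array([284.69833386, 278.14466881])]
[[[248.5 220.5  15.4]
  [250.5 174.5  13.2]
  [341.5  98.5  13.1]
  [250.5 195.5  11.8]
  [249.5 138.5   9.6]
  [296.5 203.5   9.6]
  [351.5 120.5  13.1]
  [ 56.5 254.5  11. ]]]
```

```bash
python3 -c "
from bench import ctrl; print(ctrl.sign_off())"
```

```text
the job is handed in; nothing more can be done
None
```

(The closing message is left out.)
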